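# Put the plug gauge away and present the hub

## Task

The bore check is finished: lay the plug gauge in the open drawer without dropping it and slide the drawer fully shut. Then lift the flanged hub straight up off its stand until it is well over ten centimetres clear, without tipping it, and finish still holding it there, level and still, so its underside can be looked at. Leave everything else on the bench where it is.

Things in the scene. Friction and masses are not known exactly. Their poses are not given: they have to be found in the camera images.
- gauge: Steel plug gauge lying on the bench, 0.28 kg: a square bar handle 56 long and 24 x 24 in section with a thinner 20 diameter plug at each end, 26 long at its +x end and 12 long at its -x end (94 mm overall). Origin: middle of the handle, on its axis, 12 mm above the bench; x along the axis. It lies on a flat; the handle can be pinched from above across its y (24 mm). It shares its part of the bench with the ring gauge and the vee block, in any of three places.
- cabinet: Grey bench-top drawer unit, fixed, 240 deep (x) by 240 wide (y) by 100 high, one white-fronted drawer. Origin: centre of its underside; its front faces its own -x. An open grey bin 50 mm tall stands on the rear part of its top (from 15 mm behind the centre backwards).
- cabinet_drawer0 (a joint): The drawer's opening in m: 0 fully shut, up to 0.166; it opens along the unit's -x. Starts 0.13 to 0.15. Plain slide, about 1 N of friction, stays where it is left.
- drawer_floor (a point): Centre of the drawer's inner floor (22 mm above the bench), moves with the drawer; axes as the unit's. Inside the drawer is 195 (x) by 198 (y); walls rise 56 mm above the floor, the front panel 66 mm. The part that stands out of the unit, open from above, runs from x = -0.098 to about x = -0.104 + the joint value, in this point's frame.
- cabinet_drawer0_handle (a point): Middle of the drawer's bar handle, 62 mm above the bench: a level steel bar 11 mm thick and 120 mm long along y, 35 mm in front of the drawer front. Axes as the unit's: push it along +x to shut the drawer.
- stand: Dark steel inspection stand, fixed: 96 mm base disc, an upright tube 64 mm outside and 44 mm inside, top 60 mm above the bench. Origin: centre of its underside.
- hub: Bare aluminium flanged hub on the stand, about 0.45 kg: a flange disc 96 diameter and 14 thick with six bolt holes, a round boss 42 diameter standing 32 mm above the flange in its middle (boss top 46 mm above the origin), and a spigot 36 diameter reaching 8 mm down into the stand's tube. Origin: centre of the flange's underside, 60 mm above the bench at the start; z up. Grip it by the boss.
- ring_gauge: Bystander: plain steel ring lying flat, 60 outside, 25 bore, 16 thick. Origin: centre of its underside.
- vee_block: Bystander: dark steel vee block 50 x 44 x 36 high. Origin: centre of its underside.
- blank: Bystander: flat steel flange disc without boss, 104 diameter, 16 thick, eight holes, flat on the bench. Origin: centre of its underside.
- tray: Bystander: blue divided tray 170 x 240 x 35 high. Origin: centre of its underside.
- long_case: Bystander: blue closed case 220 x 50 x 30 high. Origin: centre of its underside.
- caliper_case: Bystander: orange open case with a caliper in it, 230 x 85 x 22 high. Origin: centre of its underside.
- screwdriver: Bystander: screwdriver lying along its own x. Origin: its underside.
Things that resemble listed ones, but are neither listed nor needed, are in the scene too. There is more than one size of the hub; the one meant has the size given above.

How it is judged:
By the outcome, as a careful person would: the job done as asked, in the order asked, and still so for the second after the job is handed in, while the arm keeps its last pose, push and grip.
It also fails if it takes over 72 s, if anything falls off the work surface, if the arm or the gripper's body presses on something with over 40 N, if the wrist force passes 120 N, or if a joint passes its speed limit or range.

## Robot

A 6-joint arm with a two-finger parallel gripper is mounted at the origin on the work surface. World frame = base frame: x ahead of the robot, y to its left, z up, the work surface at z = 0. Lengths are in m, angles in rad, forces in N, time in s.
With the tool pointing down it reaches from about 0.35 to 0.85 m from the base axis. Payload 8.1 kg.
Tool frame: the origin (TCP) lies at the very end of the fingers, on their centre line; the grasp point (between the pads) lies robot.tcp_to_grasp behind it (robot.tcp_to_grasp is the distance from the TCP to the grasp point, in m); z points along the fingers, y is the line along which they close (so a half turn about z gives the same grasp; the last joint's range is limited). The gripper opens to 93 mm and grips with 3 to 60 N. Pads are 15 mm wide; open, the fingers measure 128 mm over their backs; the gripper's body (75 mm by 188 mm) begins 65 mm behind the grasp point.
Start: joints at [-0.085, 0.13, 1.488, -0, 1.523, -0.085], TCP at [0.6, 0, 0.191] pointing down, gripper open.
Joint ranges: [-2.96, 2.96], [-0.89, 2.26], [0.02, 2.5], [-1.34, 4.48], [0, 2.73], [-2.66, 2.66]. Speed limits (rad/s): [2.39, 2.39, 2.79, 3.14, 3.14, 3.14].

## Interface

Orientations are given as a rotation vector (axis times angle).
In Python, from plant import robot gives the robot as it stands. The module is installed in compiled form; this text tells all that it offers.
- The arm moves only by the shell command python3 -m pendant 'ROWS' [FORCE]. ROWS is JSON, a list that holds one entry, the list of rows, each a list of 5 numbers: the opening, from 0 (shut) to 1 (fully open), then the shift along the tool's x, y, z in cm, then the turn about the tool's z in degrees. In form: [[[fingers, x, y, z, roll], ...]]. A call has 1 to 8 rows; each row shifts and turns the commanded pose from where the row before left it, along the tool's axes as they then stand; what a row does not reach is not made up. A row lasts 1/10 s, in which the tool goes at most 50 mm and 8.59 degrees, less where a joint would pass 70% of its speed; a pose out of reach is approached as far as the arm can. A call is refused whole if a number of a shift passes 5 or a number of a turn 8.59, either way. A call with a gripper value outside its range is refused whole. The fingers move at their own pace and stop on an object; FORCE is the grip in N (left out, the last holds). Time passes only in rows, so rows that do not move let the fingers close. It gives the time, the measured TCP pose, the force, the opening and the grip force at its end, in the units of the state.
- robot.read_state(): the state, without advancing time (a new reading comes with each control period).
- robot.read_camera(name): name is "scene" or "side" or "wrist"; returns a dict with "img" (420x560x3 uint8, blue, green, red), "K" (3x3 intrinsics, pixels), "pose" (4x4, takes a point from camera to world coordinates). Camera axes: x right, y up, looking along -z (the intrinsics and any distortion apply to the point x, -y, -z); pixel columns grow to the right and rows downward; lengths in m; the calibration is good to about 2 mm. The wrist camera is an equidistant fisheye: a pixel r from the principal point sees the ray r / f radians off the axis. A picture is of the moment at which its call begins. There is no depth.
- robot.close_job(): hands the job in; it is judged then, once.
The state is a dict: "t": time; "q": joint angles; "dq": joint speeds; "joint_torque": joint torques, N m; "tool_pos": TCP position; "orientation": TCP orientation; "force": force on the tool from outside, world axes, zero at the start; "wrist_torque": the same for the moment, N m; "opening": finger opening in m; "gripper_force": force on a finger pad.
Only numpy, scipy, OpenCV 4.12 (cv2) and the standard library are available. Lean on these libraries where they do the work, as an engineer would, in place of code of your own. Each camera call takes 0.05 s, during which the arm holds its last target. There are 200 camera calls.

## Working session

There is one attempt and no reset: what is moved stays moved. The work goes in short steps, Python scripts to look and compute and a shell command to move; the robot and the scene stay as the last step left them, time stands still between calls to the robot, and variables do not carry over. Pictures are saved under pics/ and viewed, at most 10 in all, crops included, and the job is handed in when it is done.

```bash
mkdir -p pics
cat > h.py <<'E'
import numpy as np,cv2
from plant import robot
def snap(n,f):
    c=robot.read_camera(n); cv2.imwrite('pics/'+f,c['img']); np.savez('pics/'+f[:-4]+'.npz',K=c['K'],pose=c['pose']); return c
def ray(f,u,v,fish=False):
    d=np.load('pics/'+f+'.npz'); K,P=d['K'],d['pose']
    x=(u-K[0,2])/K[0,0]; y=(v-K[1,2])/K[1,1]
    if fish:
        r=np.hypot(x,y)+1e-9; s=np.sin(r)/r; p=np.array([x*s,-y*s,-np.cos(r)])
    else: p=np.array([x,-y,-1.])
    return P[:3,3],P[:3,:3]@p
def at(f,u,v,z,fish=False):
    o,d=ray(f,u,v,fish); return (o+d*(z-o[2])/d[2]).round(4)
E
python3 - <<'E'
from h import *
snap('scene','s1.png');snap('side','d1.png');snap('wrist','w1.png')
s=robot.read_state();print(s,robot.tcp_to_grasp)
E
```

```text
{'t': 0.15, 'q': array([-8.54372848e-02,  1.30986103e-01,  1.48898745e+00, -4.69337982e-05,
        1.52300219e+00, -8.54049264e-02]), 'dq': array([ 0.00037296, -0.00083787, -0.0010116 ,  0.00052281, -0.00177039,
       -0.00135679]), 'joint_torque': array([ 8.59073725e-05, -5.60473788e+01, -4.92333663e+01,  7.68201635e-02,
        3.05504061e-02, -1.41810942e-04]), 'tool_pos': array([5.99540612e-01, 2.02763032e-05, 1.90652285e-01]), 'orientation': array([-2.22074797e+00, -2.22068116e+00,  1.45540165e-03]), 'force': array([0.25587792, 0.04856777, 0.32533845]), 'wrist_torque': array([-0.04146341,  0.00646542,  0.03173854]), 'gripper_force': 0.0, 'opening': 0.09330580084585305} 0.0188
```

View pics/s1.png

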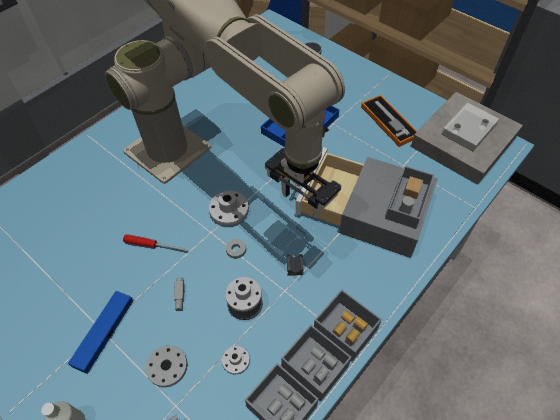

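View pics/w1.png

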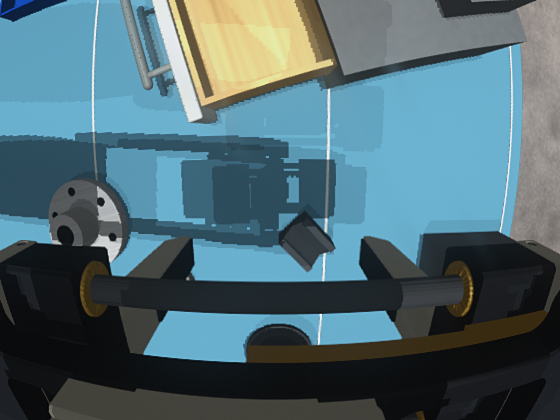

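View pics/d1.png

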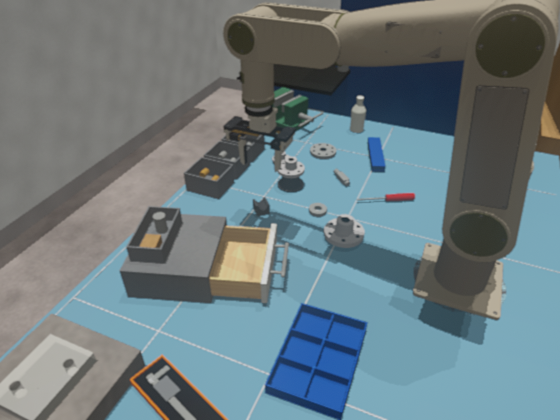

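The scene view shows the gauge at about (180,293), the hub on its dark stand at (243,292), and the open drawer at about (330,185). A larger lookalike hub sits on the bench at (230,207) and a smaller one at (235,359). Next I'll zoom in on the gauge, hub and drawer.

Run:
```python
from h import *
a=cv2.imread('pics/s1.png')
c=cv2.resize(a[260:330,160:270],None,fx=7,fy=7,interpolation=cv2.INTER_CUBIC)[:, :]
cv2.imwrite('pics/c1.png',c)
f='s1'
print('base',at(f,165,150,0),'gauge',at(f,180,278,.012),at(f,179,307,.012),'hub',at(f,243,286,.106),at(f,243,293,.074))
print('big',at(f,230,200,.046),'vee',at(f,295,265,.03),'ring',at(f,236,249,.016))
f='w1'
print('wr vee',at(f,307,235,.036,1),'handle',at(f,124,2,.062,1),at(f,150,85,.062,1),'front corner',at(f,195,120,.088,1),'boss big',at(f,68,235,.046,1))
print(np.load('pics/w1.npz')['pose'].round(3),np.load('pics/w1.npz')['K'])
```

```text
base [-0.0052 -0.0091  0.    ] gauge [ 0.4104 -0.31    0.012 ] [ 0.4749 -0.3716  0.012 ] hub [ 0.602  -0.2385  0.106 ] [ 0.6035 -0.2437  0.074 ]
big [ 0.3443 -0.0355  0.046 ] vee [ 0.6387 -0.0708  0.03  ] ring [ 0.4667 -0.1382  0.016 ]
wr vee [ 0.6326 -0.0501  0.036 ] handle [0.4327 0.2176 0.062 ] [0.4683 0.1175 0.062 ] front corner [0.5235 0.0771 0.088 ] boss big [ 0.3313 -0.0521  0.046 ]
[[ 1.    -0.001  0.002  0.599]
 [ 0.     0.971  0.239  0.067]
 [-0.002 -0.239  0.971  0.383]
 [ 0.     0.     0.     1.   ]] [[325.1922621    0.         276.32438224]
 [  0.         325.1922621  208.07564542]
 [  0.           0.           1.        ]]
```

View pics/c1.png

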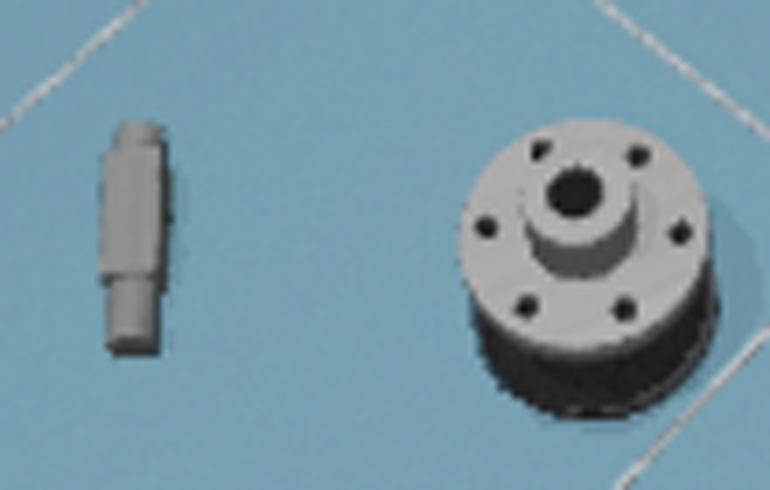

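The crop shows the gauge handle from about crop (138,145) to (133,278), with its long plug towards the bottom. The hub's boss top is centred at crop (579,195), and it is clearly the one on the stand.

Run:
```python
from h import *
f='s1'
p=lambda u,v,z:at(f,160+u/7-.07,260+v/7-.07,z)
a,b=p(139,143,.020),p(131,282,.020); c=p(134,122,.01);d=p(131,352,.004)
print(a,b,np.linalg.norm(a-b),(a+b)/2,np.degrees(np.arctan2(*(b-a)[1::-1])),np.linalg.norm(c-d),np.degrees(np.arctan2(*(d-c)[1::-1])))
print('hub',p(577,197,.106),p(584,235,.074), 'flange w',p(458,235,.074),p(712,235,.074), np.linalg.norm(p(458,235,.074)-p(712,235,.074)))
s=robot.read_state()
from scipy.spatial.transform import Rotation as R
print(R.from_rotvec(s['orientation']).as_matrix().round(3))
```

```text
[ 0.4197 -0.3171  0.02  ] [ 0.4629 -0.3601  0.02  ] 0.06095276859995775 [ 0.4413 -0.3386  0.02  ] -44.86706339512601 0.09866103587536473 -43.18952932104295
hub [ 0.6049 -0.2438  0.106 ] [ 0.6052 -0.2442  0.074 ] flange w [ 0.5689 -0.2755  0.074 ] [ 0.6422 -0.2124  0.074 ] 0.09671866417605243
[[ 0.     1.    -0.001]
 [ 1.    -0.     0.   ]
 [ 0.    -0.001 -1.   ]]
```

```bash
python3 -m pendant '[[[0.6,-4.2,-2,0,0],[0.6,-4.2,-2,0,0],[0.6,-4.2,-2,0,0],[0.6,-4.2,-2,0,0],[0.6,-4.2,-2,0,0],[0.6,-4.2,-2,0,0],[0.6,-4.2,-2,0,0],[0.6,-4.2,-2,0,0]]]' 20; python3 -m pendant '[[[0.6,0,0,0,-7.5],[0.6,0,0,0,-7.5],[0.6,0,0,0,-7.5],[0.6,0,0,0,-7.5],[0.6,0,0,0,-7.5],[0.6,0,0,0,-7.5],[0.6,0,0,0,0],[0.6,0,0,0,0]]]'
python3 - <<'E'
from h import *
snap('wrist','w2.png')
from scipy.spatial.transform import Rotation as R
s=robot.read_state();print(s['tool_pos'],R.from_rotvec(s['orientation']).as_matrix().round(3),s['q'])
E
```

```text
t: 0.95
tool_pos: [0.4388, -0.3374, 0.1912]
orientation: [-2.221, -2.221, -0.0]
force: [1.2, 0.3, 0.4]
opening: 0.0554
gripper_force: 0.0
t: 1.75
tool_pos: [0.4399, -0.3358, 0.1912]
orientation: [-1.208, -2.9, -0.0]
force: [-0.5, 0.3, 1.0]
opening: 0.0559
gripper_force: 0.0
[ 0.43992167 -0.33590915  0.19125819] [[-0.705  0.71  -0.   ]
 [ 0.71   0.705  0.   ]
 [ 0.    -0.    -1.   ]] [-7.44748153e-01  5.32884544e-03  1.61928598e+00 -1.74659743e-05
  1.51727698e+00 -1.52646598e+00]
```

View pics/w2.png

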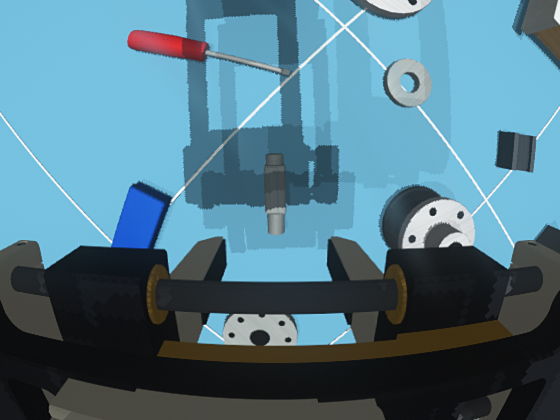

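The wrist view shows the gauge handle running from about (275,167) to (275,213), parallel to tool x and between the fingers.

Run:
```python
from h import *
from scipy.spatial.transform import Rotation as R
s=robot.read_state(); M=R.from_rotvec(s['orientation']).as_matrix()
a,b=at('w2',275,166,.024,1),at('w2',275,212.5,.024,1)
print(a,b,np.linalg.norm(a-b)); m=(a+b)/2
print(m,M.T@(m-s['tool_pos']))
print('hub',at('w2',457,241,.106,1))
```

```text
[ 0.4196 -0.3181  0.024 ] [ 0.4572 -0.3559  0.024 ] 0.05331603886261621
[ 0.4384 -0.337   0.024 ] [ 0.00024798 -0.00184331  0.16725832]
hub [ 0.5949 -0.232   0.106 ]
```

```bash
python3 -m pendant '[[[0.6,0,-0.2,4,0],[0.6,0,0,4,0],[0.6,0,0,4,0],[0.6,0,0,3,0],[0.6,0,0,2,0],[0.6,0,0,1.2,0],[0.6,0,0,0.4,0],[0.6,0,0,0,0]]]' 
python3 -m pendant '[[[0,0,0,0,0],[0,0,0,0,0],[0,0,0,0,0],[0,0,0,0,0],[0,0,0,0,0],[0,0,0,0,0],[0,0,0,0,0],[0,0,0,0,0]]]' 30
```

```text
t: 2.6
tool_pos: [0.4388, -0.3375, 0.0057]
orientation: [1.203, 2.902, -0.0]
force: [-0.7, 0.3, -0.5]
opening: 0.0561
gripper_force: 0.0
t: 3.4
tool_pos: [0.4385, -0.3374, 0.0054]
orientation: [-1.202, -2.902, -0.0]
force: [0.4, -0.0, -0.8]
opening: 0.001
gripper_force: 0.0
```

Run:
```python
from h import *
snap('wrist','w3.png')
a=snap('scene','s2.png')['img']
w=cv2.imread('pics/w3.png')
c=cv2.resize(a[255:345,125:245],(560,420),interpolation=cv2.INTER_CUBIC)
cv2.imwrite('pics/c3.png',cv2.resize(np.hstack([w,c]),(800,300)))
print(robot.read_state()['opening'])
```

```text
0.00040550878386081226
```

View pics/c3.png

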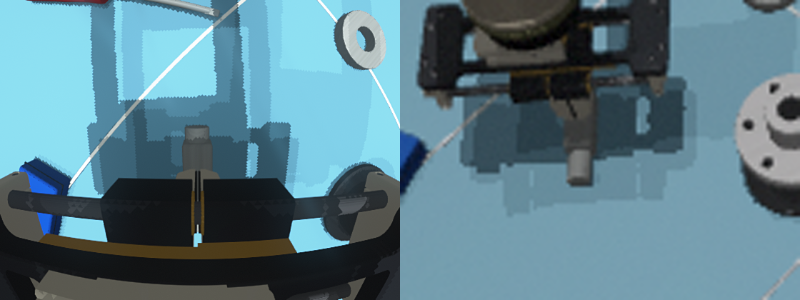

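Run:
```python
from h import *
from scipy.spatial.transform import Rotation as R
s=robot.read_state(); M=R.from_rotvec(s['orientation']).as_matrix();T=s['tool_pos']
for f in('s2','w3'):
    d=np.load(f'pics/{f}.npz');K,P=d['K'],d['pose']
    for n,X in (('tcp',T),('grasp',T-M[:,2]*.0188),('up65',T-M[:,2]*.065)):
        c=P[:3,:3].T@(X-P[:3,3]); p=np.array([c[0],-c[1]])/-c[2]
        if f=='w3': r=np.hypot(*p); p=p/r*np.arctan(r)
        print(f,n,(K[:2,:2]@p+K[:2,2]).round(1))
a=cv2.imread('pics/s2.png')[260:330,130:230]; w=cv2.imread('pics/w3.png')[130:350,180:380]
cv2.imwrite('pics/c4.png',np.hstack([cv2.resize(a,(420,294),interpolation=cv2.INTER_CUBIC),cv2.resize(w,(370,294))])) 
for t in('w3',): print(at(t,273,176,.012,1))
```

```text
s2 tcp [179.9 291.5]
s2 grasp [178.6 288.6]
s2 up65 [175.4 281.2]
w3 tcp [276.6 238.6]
w3 grasp [276.6 249.4]
w3 up65 [276.6 286.9]
[ 0.4085 -0.3102  0.012 ]
```

View pics/c4.png

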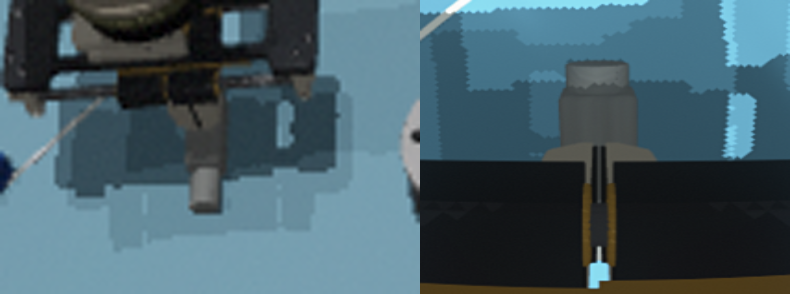

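The jaws closed fully, with the tips seemingly on top of the handle (visible tip end near scene (177,289), where a point at z≈24 mm would project). So the real tip may be higher than the reading says. I'll reopen and probe downward in small steps, watching the force.

```bash
python3 -m pendant '[[[0.6,0,0,0,0],[0.6,0,0,0,0],[0.6,0,0,0,0],[0.6,0,0,0,0],[0.6,0,0,0,0],[0.6,0,0,0,0]]]'; python3 -m pendant '[[[0.6,0,0,0.15,0],[0.6,0,0,0.15,0],[0.6,0,0,0,0]]]'
python3 - <<'E'
from h import *
w=snap('wrist','w5.png')['img'];a=snap('scene','s5.png')['img']
a=a[260:330,130:230]; w=w[130:350,150:410]
cv2.imwrite('pics/c5.png',np.hstack([cv2.resize(a,(420,294),interpolation=cv2.INTER_CUBIC),cv2.resize(w,(348,294))]))
E
```

```text
t: 4.1
tool_pos: [0.4386, -0.3374, 0.0054]
orientation: [1.202, 2.902, 0.0]
force: [1.0, -0.2, -0.4]
opening: 0.0439
gripper_force: 0.0
t: 4.4
tool_pos: [0.4384, -0.3372, 0.0021]
orientation: [-1.202, -2.902, -0.0]
force: [0.2, -0.5, -0.2]
opening: 0.0558
gripper_force: 0.0
```

View pics/c5.png

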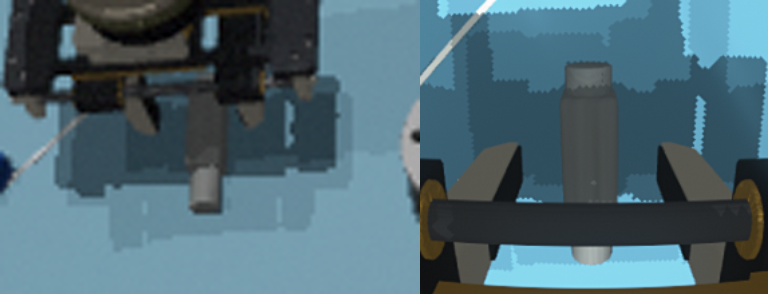

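The open tips straddle the handle in tool y (scene crop (148,130) and (250,122)), and they still look above the bench. No force so far, so I'll probe further in small steps.

```bash
python3 -m pendant '[[[0.6,0,0,0.1,0],[0.6,0,0,0.1,0],[0.6,0,0,0,0]]]'; python3 -m pendant '[[[0.6,0,0,0.1,0],[0.6,0,0,0,0]]]'
```

```text
t: 4.8
tool_pos: [0.4385, -0.3373, 0.0002]
orientation: [-1.202, -2.902, -0.0]
force: [0.2, 0.1, -0.1]
opening: 0.0557
gripper_force: 0.0
t: 5.0
tool_pos: [0.4385, -0.3374, -0.0007]
orientation: [-1.202, -2.902, -0.0]
force: [-0.8, -0.8, -0.2]
opening: 0.056
gripper_force: 0.0
```

The reading is below zero with no contact, so the reported z is biased. I'll keep going down gently.

```bash
for i in 1 2; do python3 -m pendant '[[[0.6,0,0,0.15,0],[0.6,0,0,0.15,0],[0.6,0,0,0,0]]]'|grep -E "pos|force:"; done; python3 -m pendant '[[[0.6,0,0,0.15,0],[0.6,0,0,0,0]]]'|grep -E "pos|force:"
```

```text
tool_pos: [0.4384, -0.3372, -0.0039]
force: [-0.3, 0.1, 0.9]
gripper_force: 0.0
tool_pos: [0.4384, -0.3373, -0.0069]
force: [-0.4, -0.2, -0.6]
gripper_force: 0.0
tool_pos: [0.4385, -0.3373, -0.0083]
force: [-0.4, -0.6, 0.1]
gripper_force: 0.0
```

```bash
for i in 1 2 3; do python3 -m pendant '[[[0.6,0,0,0.1,0],[0.6,0,0,0.1,0],[0.6,0,0,0,0]]]'|grep -E "pos|force:"; done
```

```text
tool_pos: [0.4385, -0.3373, -0.0102]
force: [0.2, 0.2, -0.4]
gripper_force: 0.0
tool_pos: [0.4385, -0.3373, -0.0122]
force: [0.5, 1.0, 0.2]
gripper_force: 0.0
tool_pos: [0.4385, -0.3373, -0.0143]
force: [-0.3, 0.1, -0.4]
gripper_force: 0.0
```

```bash
for i in 1 2; do python3 -m pendant '[[[0.6,0,0,0.1,0],[0.6,0,0,0.1,0],[0.6,0,0,0,0]]]'|grep -E "pos|force:"; done
```

```text
tool_pos: [0.4385, -0.3373, -0.0163]
force: [0.6, -0.2, 0.1]
gripper_force: 0.0
tool_pos: [0.4384, -0.3373, -0.0183]
force: [-0.5, -0.0, -0.4]
gripper_force: 0.0
```

```bash
for i in 1 2 3 4; do python3 -m pendant '[[[0.6,0,0,0.1,0],[0.6,0,0,0,0]]]'|grep -E "pos|^force:"; done
```

```text
tool_pos: [0.4385, -0.3373, -0.0192]
force: [0.5, -0.6, 0.7]
tool_pos: [0.4385, -0.3373, -0.0202]
force: [0.5, 0.9, 0.5]
tool_pos: [0.4385, -0.3373, -0.0212]
force: [0.3, 0.7, 0.4]
tool_pos: [0.4385, -0.3373, -0.0222]
force: [-0.3, 0.1, -0.9]
```

```bash
for i in 1 2 3 4; do python3 -m pendant '[[[0.6,0,0,0.1,0],[0.6,0,0,0,0]]]'|grep -E "pos|^force:"; done
```

```text
tool_pos: [0.4385, -0.3373, -0.0232]
force: [0.3, -0.3, -0.3]
tool_pos: [0.4385, -0.3373, -0.0242]
force: [-0.1, 0.1, 0.0]
tool_pos: [0.4385, -0.3373, -0.0252]
force: [0.3, 0.7, -0.1]
tool_pos: [0.4385, -0.3373, -0.0262]
force: [-0.7, 0.3, 0.2]
```

```bash
python3 -m pendant '[[[0,0,0,0,0],[0,0,0,0,0],[0,0,0,0,0],[0,0,0,0,0],[0,0,0,0,0],[0,0,0,0,0],[0,0,0,0,0]]]' 10
python3 - <<'E'
from h import *
w=snap('wrist','w6.png')['img'];a=snap('scene','s6.png')['img']
a=a[260:330,130:230]; w=w[130:350,150:410]
cv2.imwrite('pics/c6.png',np.hstack([cv2.resize(a,(420,294),interpolation=cv2.INTER_CUBIC),cv2.resize(w,(348,294))]))
E
```

```text
t: 9.6
tool_pos: [0.4386, -0.3374, -0.026]
orientation: [1.202, 2.902, 0.0]
force: [0.7, -0.4, 0.6]
opening: 0.024
gripper_force: 9.9
```

Gripped at 24 mm with z reading −0.026 while the gauge is on the bench, so on the drawer floor the reading should be about −0.004. Next I'll lift and look at the drawer.

```bash
python3 -m pendant '[[[0,0,0,0,0],[0,0,0,0,0],[0,0,0,-0.5,0],[0,0,0,-2,0],[0,0,0,-4,0],[0,0,0,-5,0],[0,0,0,-5,0],[0,0,0,-3.5,0]]]' 40;  python3 - <<'E'
from h import *
a=snap('scene','s7.png')['img'];b=snap('side','d7.png')['img']
a=a[145:255,285:445]; b=b[195:305,120:300]
cv2.imwrite('pics/c7.png',np.vstack([cv2.resize(a,(436,300),interpolation=cv2.INTER_CUBIC),cv2.resize(b,(491,300),interpolation=cv2.INTER_CUBIC)[:,:436]])) if 0 else cv2.imwrite('pics/c7.png',np.hstack([cv2.resize(a,(400,275),interpolation=cv2.INTER_CUBIC),cv2.resize(b,(400,244),interpolation=cv2.INTER_CUBIC)[:275] if 0 else cv2.copyMakeBorder(cv2.resize(b,(400,244),interpolation=cv2.INTER_CUBIC),0,31,0,0,0)]))
E
```

```text
t: 10.5
tool_pos: [0.4391, -0.3379, 0.1779]
orientation: [1.201, 2.9, -0.002]
force: [0.7, -0.8, -2.8]
opening: 0.0235
gripper_force: 39.9
```

View pics/c7.png

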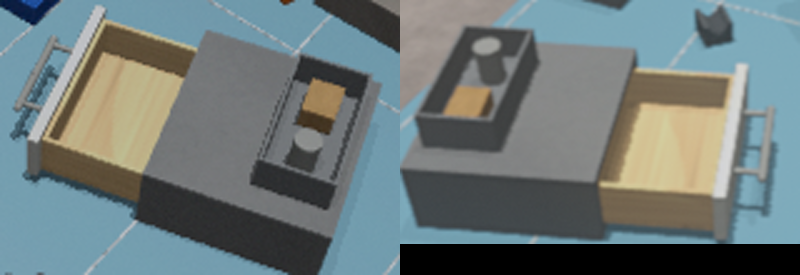

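The scene crop shows the cabinet's top front edge from (205,31) to (138,178), the drawer front's top edge from (101,8) to (33,140), and the handle from (57,42) to (22,107). The side crop shows the same features at (635,52)–(603,183), (743,66)–(717,195) and (770,112)–(764,180).

Run:
```python
from h import *
S=lambda u,v,z:at('s7',285+u/2.5,145+v/2.5,z)
D=lambda u,v,z:at('d7',120+(u-400)/2.222,195+v/2.222,z)
A=lambda a,b:(a,b,'mid',((a+b)/2).round(4),'len',np.linalg.norm(a-b).round(3),'normal yaw',np.degrees(np.arctan2((a-b)[1],(a-b)[0])).round(1)-90)
print('cab S',*A(S(205,31,.1),S(138,178,.1)))
print('cab D',*A(D(603,183,.1),D(635,52,.1)))
print('pan S',*A(S(101,8,.088),S(33,140,.088)))
print('pan D',*A(D(717,195,.088),D(743,66,.088)))
print('han S',*A(S(57,42,.062),S(22,107,.062)))
print('han D',*A(D(764,180,.062),D(770,112,.062)))
```

```text
cab S [0.5865 0.3395 0.1   ] [0.6585 0.1065 0.1   ] mid [0.6225 0.223  0.1   ] len 0.244 normal yaw 17.200000000000003
cab D [0.574  0.3432 0.1   ] [0.6538 0.1258 0.1   ] mid [0.6139 0.2345 0.1   ] len 0.232 normal yaw 20.200000000000003
pan S [0.4569 0.2936 0.088 ] [0.5261 0.0756 0.088 ] mid [0.4915 0.1846 0.088 ] len 0.229 normal yaw 17.599999999999994
pan D [0.4551 0.2996 0.088 ] [0.5198 0.0834 0.088 ] mid [0.4875 0.1915 0.088 ] len 0.226 normal yaw 16.700000000000003
han S [0.4368 0.2299 0.062 ] [0.4711 0.12   0.062 ] mid [0.454 0.175 0.062] len 0.115 normal yaw 17.299999999999997
han D [0.4257 0.2351 0.062 ] [0.4646 0.1243 0.062 ] mid [0.4452 0.1797 0.062 ] len 0.117 normal yaw 19.299999999999997
```

```bash
python3 -m pendant '[[[0,1.2,1.8,0,0],[0,2.2,3.4,0,0],[0,2.2,3.4,0,0],[0,2.2,3.4,0,0],[0,2.2,3.4,0,0],[0,2.2,3.4,0,0],[0,2.2,3.4,0,0],[0,2.2,3.4,0,0]]]'|grep pos;python3 -m pendant '[[[0,2.2,3.4,0,0],[0,2.2,3.4,0,0],[0,2.2,3.4,0,0],[0,2.2,3.4,0,0],[0,2.2,3.4,0,0],[0,2.2,3.4,0,0],[0,1.2,1.8,0,0],[0,0,0,0,0]]]'|grep pos;python3 -m pendant '[[[0,0,0,0,-7.9],[0,0,0,0,-7.9],[0,0,0,0,-7.9],[0,0,0,0,-7.9],[0,0,0,0,-7.9],[0,0,0,0,-7.9],[0,0,0,0,-7.9],[0,0,0,0,-7.9]]]'
python3 - <<'E'
from h import *
snap('wrist','w8.png')
from scipy.spatial.transform import Rotation as R
s=robot.read_state();M=R.from_rotvec(s['orientation']).as_matrix();print(s['tool_pos'],M.round(3),s['q'].round(2)); print(M.T@(np.array([.556,.209,.1])-s['tool_pos']))
E
```

```text
tool_pos: [0.5012, -0.0371, 0.172]
tool_pos: [0.5561, 0.2225, 0.1715]
t: 13.0
tool_pos: [0.5565, 0.2184, 0.1723]
orientation: [0.504, -3.098, 0.001]
force: [-0.1, -0.3, -2.8]
opening: 0.0235
gripper_force: 39.9
[0.55647752 0.21840836 0.17227416] [[-0.946 -0.325 -0.002]
 [-0.325  0.946 -0.001]
 [ 0.003 -0.    -1.   ]] [ 0.29  0.14  1.52 -0.    1.49 -1.61]
[ 0.00331449 -0.0087195   0.07228613]
```

```bash
python3 -m pendant '[[[0,0.2,-0.9,2,0],[0,0,0,4,0],[0,0,0,4,0],[0,0,0,3,0],[0,0,0,2,0],[0,0,0,1,0],[0,0,0,0.5,0],[0,0,0,0,0]]]'|grep -E "pos|^force|opening";for i in 1 2; do python3 -m pendant '[[[0,0,0,0.2,0],[0,0,0,0,0]]]'|grep -E "pos|^force"; done
```

```text
tool_pos: [0.5582, 0.2103, 0.0088]
force: [-0.1, 0.5, -2.1]
opening: 0.0235
tool_pos: [0.5593, 0.2109, 0.0082]
force: [0.6, 0.6, -3.3]
tool_pos: [0.5585, 0.2107, 0.0052]
force: [-0.2, 0.6, -3.1]
```

```bash
for i in 1 2 3 4; do python3 -m pendant '[[[0,0,0,0.2,0],[0,0,0,0,0]]]'|grep -E "pos|^force"; done
```

```text
tool_pos: [0.558, 0.2106, 0.0026]
force: [0.2, -0.4, -2.3]
tool_pos: [0.558, 0.2106, 0.0005]
force: [-0.7, -0.1, -3.1]
tool_pos: [0.558, 0.2106, -0.0014]
force: [-0.5, 0.6, -2.9]
tool_pos: [0.5581, 0.2106, -0.0034]
force: [-0.3, 0.1, -3.2]
```

```bash
for i in 1 2 3; do python3 -m pendant '[[[0,0,0,0.06,0],[0,0,0,0,0]]]'|grep -E "pos|^force"; done
```

```text
tool_pos: [0.5583, 0.2106, -0.0037]
force: [0.3, 0.4, -2.9]
tool_pos: [0.5585, 0.2107, -0.004]
force: [-1.2, -0.4, -1.0]
tool_pos: [0.559, 0.2108, -0.0041]
force: [0.5, 1.0, 3.7]
```

The gauge is on the drawer floor, with the force turning upward at z = −0.004 as predicted. I'll release it and rise.

```bash
python3 -m pendant '[[[0.5,0,0,0,0],[0.5,0,0,0,0],[0.5,0,0,0,0],[0.5,0,0,0,0],[0.5,0,0,-0.5,0],[0.5,0,0,-1.5,0],[0.5,0,0,-3,0],[0.5,0,0,-4,0]]]';python3 -m pendant '[[[0.5,0,0,-4,0],[0.5,0,0,-4,0],[0,0,0,-1,0],[0,0,0,0,0]]]' 10
python3 - <<'E'
from h import *
from scipy.spatial.transform import Rotation as R
s=robot.read_state();M=R.from_rotvec(s['orientation']).as_matrix();print(s['tool_pos'],M.round(3))
u=M[:,0]*-1;print('to front of handle 6cm, cm in tool:',100*M.T@(np.array([.450,.177,0])-.07*u-s['tool_pos']))
a=snap('scene','s9.png')['img'];b=snap('side','d9.png')['img'];b=b[195:305,120:300]
a=a[145:255,285:445]
cv2.imwrite('pics/c9.png',np.hstack([cv2.resize(a,(400,275)),cv2.resize(b,(450,275))[:,:400]]) if 0 else cv2.resize(np.hstack([a,b]),(799,256)))
E
```

```text
t: 16.45
tool_pos: [0.5567, 0.2102, 0.0851]
orientation: [0.496, -3.099, 0.001]
force: [0.8, 0.3, 0.3]
opening: 0.0464
gripper_force: 0.0
t: 16.85
tool_pos: [0.5601, 0.2112, 0.1791]
orientation: [-0.496, 3.096, 0.001]
force: [0.1, 0.1, -0.3]
opening: 0.0348
gripper_force: 0.0
[0.56013835 0.21118831 0.17906818] [[-0.95  -0.312  0.006]
 [-0.312  0.95   0.002]
 [-0.006 -0.    -1.   ]]
to front of handle 6cm, cm in tool: [18.64004425  0.19719784 17.83585063]
```

```bash
python3 - <<'E'
from h import *
for p in((284,306),(368,322),(340,412)): print(at('d1',*p,.035))
E
python3 -m pendant '[[[0,3,0,0,0],[0,4,0,0,0],[0,4,0,0,0],[0,4,0,0,0],[0,2.1,0.2,0,0],[0,0,0,0,0]]]'
```

```text
[0.3952 0.3053 0.035 ]
[0.19   0.2708 0.035 ]
[0.1852 0.5112 0.035 ]
t: 17.55
tool_pos: [0.3922, 0.1584, 0.1728]
orientation: [0.497, -3.098, 0.001]
force: [-0.7, -1.1, -1.2]
opening: 0.0006
gripper_force: 0.0
```

View pics/c9.png

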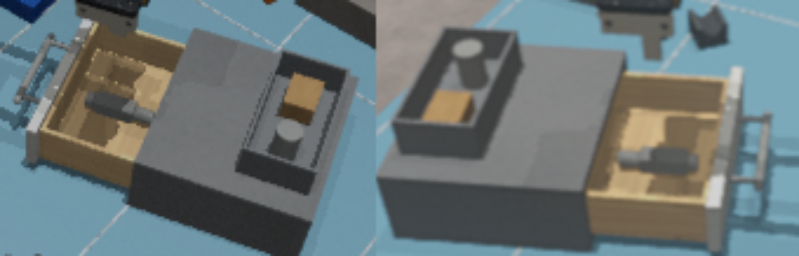

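The gauge lies flat in the drawer, at about (120,105) in the scene half and (658,158) in the side half. The tray is clear of my path, so I'll lower the closed fingers in front of the handle.

```bash
python3 -m pendant '[[[0,0,0,3,0],[0,0,0,4,0],[0,0,0,4,0],[0,0,0,3,0],[0,0,0,1.6,0],[0,0,0,0.5,0],[0,0,0,0,0]]]'; python3 -m pendant '[[[0,-1,0,0,0],[0,-1,0,0,0],[0,-1,0,0,0],[0,-0.8,0,0,0],[0,-0.5,0,0,0],[0,-0.5,0,0,0],[0,-0.5,0,0,0],[0,-0.5,0,0,0]]]'
```

```text
t: 18.25
tool_pos: [0.3943, 0.1588, 0.0127]
orientation: [0.496, -3.099, 0.001]
force: [0.4, -0.2, -0.0]
opening: 0.0005
gripper_force: 0.0
t: 19.05
tool_pos: [0.4504, 0.1772, 0.014]
orientation: [0.497, -3.102, 0.0]
force: [-1.8, -0.9, -0.1]
opening: 0.0005
gripper_force: 0.6
```

```bash
python3 -m pendant '[[[0,-1,0,0,0],[0,-1,0,0,0],[0,-1,0,0,0],[0,-1,0,0,0],[0,-1,0,0,0],[0,-1,0,0,0],[0,-1,0,0,0],[0,-1,0,0,0]]]'|grep -E "pos|^force";python3 -m pendant '[[[0,-0.7,0,0,0],[0,-0.5,0,0,0],[0,-0.5,0,0,0],[0,-0.3,0,0,0],[0,0,0,0,0]]]'|grep -E "pos|^force"
```

```text
tool_pos: [0.5271, 0.2025, 0.0141]
force: [-1.0, -2.0, 0.5]
tool_pos: [0.5458, 0.2087, 0.0143]
force: [-0.5, -0.1, 0.6]
```

```bash
for i in 1 2 3 4 5; do python3 -m pendant '[[[0,-0.3,0,0,0],[0,-0.2,0,0,0],[0,0,0,0,0]]]'|grep -E "pos|^force"; done
```

```text
tool_pos: [0.5503, 0.2102, 0.0142]
force: [0.4, 0.6, 0.1]
tool_pos: [0.5552, 0.2117, 0.0142]
force: [0.8, -0.8, -0.6]
tool_pos: [0.5591, 0.213, 0.0139]
force: [-3.3, -1.4, 2.5]
tool_pos: [0.559, 0.213, 0.0136]
force: [-27.9, -10.0, 21.9]
tool_pos: [0.5588, 0.2129, 0.0135]
force: [-52.9, -18.5, 43.9]
```

```bash
python3 -m pendant '[[[0,0.5,0,0,0],[0,0.7,0,0,0],[0,1,0,0,0],[0,2,0,0,0],[0,1,0,0,0],[0,0,0,-3,0],[0,0,0,-4,0],[0,0,0,-4,0]]]'|grep -E "pos|^force";python3 -m pendant '[[[0.7,0,0,-4,0],[0.7,0,0,-4,0],[0.7,0,0,-1,0],[0.7,0,0,0,0]]]'|grep -E "pos|^force"
python3 - <<'E'
from h import *
from scipy.spatial.transform import Rotation as R
s=robot.read_state();M=R.from_rotvec(s['orientation']).as_matrix()
print(s['tool_pos'],s['q'].round(2),100*M.T@(np.array([.604,-.243,0])-s['tool_pos']))
a=snap('scene','s10.png')['img'];b=snap('side','d10.png')['img'];b=b[195:305,120:300]
a=a[145:255,285:445]
cv2.imwrite('pics/c10.png',cv2.resize(np.hstack([a,b]),(799,256)))
def proj(f,X):
    d=np.load(f'pics/{f}.npz');K,P=d['K'],d['pose'];c=P[:3,:3].T@(X-P[:3,3]);return (K[:2,:2]@(np.array([c[0],-c[1]])/-c[2])+K[:2,2]).round(1)
# white panel pixels top-edge location in scene, hubs unaffected
for f,i in(('s7',a),):
    pass
E
```

```text
tool_pos: [0.5192, 0.1999, 0.125]
force: [1.9, -0.4, 1.2]
tool_pos: [0.5213, 0.2005, 0.2168]
force: [0.6, 0.3, -1.0]
[0.52129391 0.20053666 0.21682329] [ 0.28  0.    1.58  0.    1.56 -1.61] [  6.11598813 -44.71375256  21.65754117]
```

```bash
python3 -m pendant '[[[0.8,0.3,-2,0,0],[0.8,0.5,-4,0,0],[0.8,0.6,-4,0,0],[0.8,0.6,-4,0,0],[0.8,0.6,-4,0,0],[0.8,0.6,-4,0,0],[0.8,0.6,-4,0,0],[0.8,0.6,-4,0,0]]]'|grep -E "pos|^force";python3 -m pendant '[[[0.8,0.5,-4,0,0],[0.8,0.5,-4,0,0],[0.8,0.5,-4,0,0],[0.8,0.6,-2.7,0,0],[0.8,0,0,0,0],[0.8,0,0,0,0]]]'
python3 - <<'E'
from h import *
from scipy.spatial.transform import Rotation as R
s=robot.read_state();M=R.from_rotvec(s['orientation']).as_matrix()
print(s['tool_pos'],s['q'].round(2),100*M.T@(np.array([.604,-.243,0])-s['tool_pos']))
w=snap('wrist','w11.png')['img']
a=snap('scene','s11.png')['img'];b=snap('side','d11.png')['img'];b=b[195:305,120:300]
a=a[145:255,285:445]
cv2.imwrite('pics/c11.png',np.vstack([cv2.resize(np.hstack([a,b]),(560,180)),w]))
E
```

```text
tool_pos: [0.5702, -0.1, 0.211]
force: [0.1, 0.5, 0.7]
t: 24.55
tool_pos: [0.5963, -0.2447, 0.2111]
orientation: [0.494, -3.099, -0.005]
force: [0.6, 1.1, -0.2]
opening: 0.0745
gripper_force: 0.0
[ 0.59629309 -0.244686    0.2111329 ] [-0.47  0.25  1.32  0.    1.58 -2.36] [-0.84585317 -0.15207612 21.1105375 ]
```

View pics/c11.png

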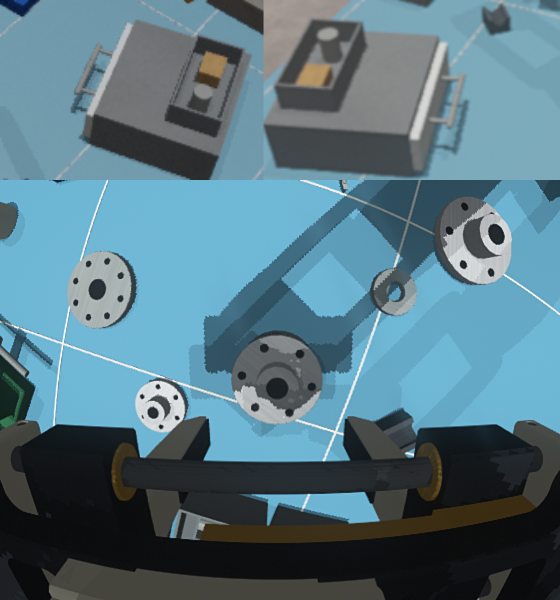

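The drawer is fully shut, with its front against the cabinet in both crops. In the wrist view the hub's boss top is at about (277,208) and its flange spans columns 232–322.

Run:
```python
from h import *
from scipy.spatial.transform import Rotation as R
s=robot.read_state();M=R.from_rotvec(s['orientation']).as_matrix()
for b in (0,.02,.028,.036):
    B=at('w11',277,207,.106-b,1);l,r=at('w11',232,196,.074-b,1),at('w11',322,196,.074-b,1)
    print(b,B,np.linalg.norm(l-r).round(4),100*M.T@(B-s['tool_pos']),100*M.T@((l+r)/2-s['tool_pos']))
```

```text
0 [ 0.6006 -0.241   0.106 ] 0.0939 [-0.40612638  0.11243491 10.7111599 ] [5.14959525e-03 1.28963236e-01 1.39115784e+01]
0.02 [ 0.6051 -0.2394  0.086 ] 0.0995 [-0.88550347  0.12054886 12.71071779] [-0.4014863   0.1400289  15.91120961]
0.028 [ 0.6069 -0.2387  0.078 ] 0.1017 [-1.07913519  0.129492   13.51054701] [-0.56192798  0.14413252 16.71106374]
0.036 [ 0.6087 -0.2381  0.07  ] 0.104 [-1.26963211  0.12893921 14.31036613] [-0.72555023  0.14192079 17.51090614]
```

Run:
```python
from h import *
from scipy.spatial.transform import Rotation as R
s=robot.read_state();M=R.from_rotvec(s['orientation']).as_matrix()
print(at('d1',291,158.5,.106))
# automatic: boss bore (dark blob) in each image
for f,(x,y) in (('d1',(291,158)),('s1',(242,287)),('w11',(277,207))):
    g=cv2.cvtColor(cv2.imread(f'pics/{f}.png'),cv2.COLOR_BGR2GRAY)
    for t in(60,75,90):
        n,l,st,c=cv2.connectedComponentsWithStats((g<t).astype('uint8'))
        for k in range(1,n):
            if np.hypot(*(c[k]-(x,y)))<6 and st[k,4]>5:
                P=at(f,*c[k],.106,f[0]=='w'); print(f,t,c[k].round(1),st[k,4],P,100*M.T@(P-s['tool_pos']))
```

```text
[ 0.6031 -0.2445  0.106 ]
s1 60 [241.8 287.3] 38 [ 0.6022 -0.2432  0.106 ] [-0.48909555 -0.14663251 10.71072407]
s1 75 [241.7 287.3] 39 [ 0.602  -0.2434  0.106 ] [-0.46383405 -0.15935479 10.71073058]
s1 90 [241.6 287.1] 42 [ 0.6015 -0.2431  0.106 ] [-0.42575879 -0.11519299 10.71082764]
w11 60 [276.6 208. ] 370 [ 0.6017 -0.2409  0.106 ] [-0.51371653  0.08744807 10.71102311]
w11 75 [276.7 208.3] 397 [ 0.6019 -0.2408  0.106 ] [-0.53584322  0.09067441 10.71100651]
```

```bash
python3 -m pendant '[[[0.8,-0.5,0,3,0],[0.8,0,0,4,0],[0.8,0,0,4,0],[0.8,0,0,2.5,0],[0.8,0,0,1,0],[0.8,0,0,0.4,0],[0.8,0,0,0,0],[0.8,0,0,0,0]]]'|grep -E "pos|^force";for i in 1 2 3 4; do python3 -m pendant '[[[0.8,0,0,0.2,0],[0.8,0,0,0,0]]]'|grep -E "pos|^force"; done
```

```text
tool_pos: [0.6037, -0.2438, 0.0675]
force: [-0.4, -0.2, 0.6]
tool_pos: [0.6029, -0.2437, 0.0641]
force: [-1.2, 0.0, 0.4]
tool_pos: [0.6022, -0.2434, 0.061]
force: [-0.1, 0.2, 0.3]
tool_pos: [0.602, -0.2433, 0.0587]
force: [-0.5, -0.2, 0.4]
tool_pos: [0.6021, -0.2433, 0.0567]
force: [-0.8, 0.2, -0.4]
```

```bash
for i in 1 2 ; do python3 -m pendant '[[[0.8,0,0,0.2,0],[0.8,0,0,0,0]]]'|grep -E "pos|^force"; done; python3 -m pendant '[[[0.2,0,0,0,0],[0.2,0,0,0,0],[0.2,0,0,0,0],[0.2,0,0,0,0],[0.2,0,0,0,0],[0.2,0,0,0,0],[0.2,0,0,0,0],[0.2,0,0,0,0]]]' 8
```

```text
tool_pos: [0.6021, -0.2433, 0.0548]
force: [-0.2, -0.4, -0.9]
tool_pos: [0.6021, -0.2432, 0.0528]
force: [-0.1, -0.0, -0.5]
t: 27.5
tool_pos: [0.6023, -0.2432, 0.0532]
orientation: [0.497, -3.102, -0.0]
force: [-0.8, 2.6, 1.5]
opening: 0.0419
gripper_force: 8.0
```

```bash
python3 -m pendant '[[[0.2,0,0,0,0],[0.2,0,0,0,0],[0.2,0,0,0,0],[0.2,0,0,-0.3,0],[0.2,0,0,-0.4,0],[0.2,0,0,-0.5,0],[0.2,0,0,-0.6,0],[0.2,0,0,-0.8,0]]]' 45; python3 -m pendant '[[[0.2,0,0,-1.2,0],[0.2,0,0,-2,0],[0.2,0,0,-2.5,0],[0.2,0,0,-2.5,0],[0.2,0,0,-2.5,0],[0.2,0,0,-2,0],[0.2,0,0,-1,0],[0.2,0,0,-0.4,0]]]'; python3 -m pendant '[[[0.2,0,0,0,0],[0.2,0,0,0,0],[0.2,0,0,0,0],[0.2,0,0,0,0],[0.2,0,0,0,0],[0.2,0,0,0,0],[0.2,0,0,0,0],[0.2,0,0,0,0]]]'
python3 - <<'E'
from h import *
w=snap('wrist','w12.png')['img'];snap('side','d12.png')
s=robot.read_state();print(s['wrist_torque'],s['dq'].round(3))
# level check by scale: bright flange extents in wrist view
g=cv2.cvtColor(w,cv2.COLOR_BGR2HSV); m=(g[...,1]<40).astype('uint8')
for y in range(150,262,10):
    x=np.where(m[y,150:410])[0]+150; print(y,(x.min(),x.max(),len(x)) if len(x) else None)
E
```

```text
t: 28.3
tool_pos: [0.6021, -0.2433, 0.0794]
orientation: [0.497, -3.102, -0.0]
force: [-0.4, 0.0, -4.6]
opening: 0.0412
gripper_force: 45.0
t: 29.1
tool_pos: [0.603, -0.2437, 0.2223]
orientation: [-0.497, 3.1, -0.003]
force: [0.1, -1.1, -4.4]
opening: 0.0414
gripper_force: 45.0
t: 29.9
tool_pos: [0.6023, -0.2434, 0.2202]
orientation: [-0.497, 3.102, -0.0]
force: [0.4, -0.0, -4.8]
opening: 0.0414
gripper_force: 45.0
[ 0.17187978 -0.08490517 -0.02207254] [-0.003 -0.001 -0.001  0.001  0.002  0.   ]
150 (np.int64(283), np.int64(371), 3)
160 (np.int64(294), np.int64(368), 7)
170 (np.int64(244), np.int64(364), 68)
180 (np.int64(228), np.int64(361), 100)
190 (np.int64(160), np.int64(357), 115)
200 (np.int64(150), np.int64(353), 158)
210 (np.int64(150), np.int64(350), 183)
220 (np.int64(150), np.int64(354), 191)
230 (np.int64(150), np.int64(356), 195)
240 (np.int64(151), np.int64(357), 179)
250 (np.int64(196), np.int64(357), 158)
260 (np.int64(191), np.int64(355), 155)
```

Run:
```python
from h import *
s=robot.read_state();T=s['tool_pos']
th=np.linspace(0,2*np.pi,73)
def proj(f,X):
    d=np.load(f'pics/{f}.npz');K,P=d['K'],d['pose'];c=(X-P[:3,3])@P[:3,:3];p=np.c_[c[:,0],-c[:,1]]/-c[:,2:]
    if f[0]=='w': r=np.hypot(*p.T)[:,None];p=p/r*np.arctan(r)
    return p@K[:2,:2].T+K[:2,2]
C=np.array([.602,-.242,T[2]+.007])
ring=lambda z:np.c_[C[0]+.048*np.cos(th),C[1]+.048*np.sin(th),th*0+C[2]+z]
for f in('w12','d12'):
    img=cv2.imread(f'pics/{f}.png')
    for z in(0,.014):
        p=proj(f,ring(z)); print(f,z,'L',p[p[:,0].argmin()].round(0),'R',p[p[:,0].argmax()].round(0),'T',p[p[:,1].argmin()].round(0),'B',p[p[:,1].argmax()].round(0))
w=cv2.imread('pics/w12.png')
b=lambda r,c:w[r,c].astype(int).tolist()
print('wrist top edge'); 
g=cv2.cvtColor(w,cv2.COLOR_BGR2HSV)[...,1]
for x in (210,230,250,276,300,320,340): print(x,[int(v) for v in g[140:200:4,x]])
d=cv2.imread('pics/d12.png').astype(int);d0=cv2.imread('pics/d11.png').astype(int)
p=proj('d12',np.vstack([ring(0),ring(.014)]));x0,y0=p.min(0).astype(int)-12;x1,y1=p.max(0).astype(int)+12
h=cv2.cvtColor(d.astype('uint8'),cv2.COLOR_BGR2HSV);print(x0,x1,y0,y1)
for y in range(y0,y1,2): print(y,''.join('#' if h[y,x,1]<45 and h[y,x,2]>70 else ('o' if h[y,x,2]<=70 else '.') for x in range(x0,x1)))
```

```text
w12 0 L [199. 237.] R [354. 239.] T [274. 162.] B [279. 309.]
w12 0.014 L [193. 245.] R [360. 240.] T [274. 165.] B [279. 321.]
d12 0 L [277. 127.] R [306. 127.] T [291. 120.] B [292. 134.]
d12 0.014 L [277. 123.] R [306. 124.] T [291. 117.] B [292. 130.]
wrist top edge
210 [126, 126, 127, 127, 127, 124, 128, 124, 124, 122, 124, 121, 124, 120, 113]
230 [126, 126, 125, 121, 120, 121, 121, 121, 126, 123, 13, 17, 16, 13, 15]
250 [125, 126, 123, 122, 122, 67, 66, 33, 20, 15, 14, 70, 55, 57, 58]
276 [125, 127, 45, 53, 51, 64, 21, 11, 8, 9, 9, 8, 10, 13, 9]
300 [126, 127, 124, 85, 45, 43, 48, 17, 9, 8, 9, 6, 6, 6, 11]
320 [125, 127, 126, 125, 124, 124, 122, 123, 124, 38, 9, 8, 11, 17, 59]
340 [126, 125, 126, 126, 126, 125, 124, 123, 123, 122, 124, 123, 123, 120, 9]
264 318 104 146
104 oooooooooo#######o#################o###ooooooooooooooo
106 oooooooooo##o##########################ooooooooooooooo
108 ...oooooooooooo########################ooooo.....ooooo
110 ...ooooooooooooooo##oooo#######oooooooooooo...........
112 ...ooooooooooooooooooo###########ooo###oooo...........
114 #..oooooooooooo
[... 224 characters left out ...]
oooooooo.#################################.........
124 .......ooooo###############################...........
126 .............#############################............
128 ..............##########oo###############.............
130 ................########################..............
132 ....................###############...................
134 ......................................................
136 ............#.........................................
138 ......................................................
140 ...........................................##.........
142 .........................................##...........
144 .................................................#####
```

The flange outline in the wrist and side views matches a level hub to within 1–2 px. The grip is steady at 45 N and the lift is about 16.7 cm, so I'm handing in.

```bash
python3 -c "
from plant import robot
s=robot.read_state();print(s['t'],s['opening'],s['tool_pos']);print(robot.close_job())"
```

```text
30.0 0.04102065918865928 [ 0.60229507 -0.24335897  0.2201805 ]
the job is handed in; nothing more can be done
None
```

The job is handed in after 30 s: the gauge lies in the shut drawer and the hub is held level about 16.7 cm above its stand; while closing the drawer the wrist force briefly reached about 70 N through the closed fingers on the handle, and I viewed 11 pictures, one over the limit.

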